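# Hang the red S-hook in the sieve handle

## Task

Lift the red S-hook out of the slotted wooden block and hang it in the hole at the end of the flat handle of the sieve that lies on the mortar: the tip of its upper bend goes down through the hole, and the hook is left hanging there freely. The sieve stays lying flat on the mortar; leave the blue S-hook in its slot and the aluminium pan where it is.

Things in the scene. Friction and masses are not known exactly. Their poses are not given: they have to be found in the camera images.
- red_hook_centre (a point): Red rigid S-hook, 70 g, 9 mm round bar, 109 mm wide, 115 mm tall, upright (leaning up to 6 degrees), lower bend in a slot of a fixed 60 mm tall wooden block. Point: mid-shank, half-way up (57.5 mm above its underside, 67.5 mm above the sill at first). z up along the shank (straight for 28 mm either way), x in the S's plane towards the upper tip, y square to it. Upper bend lies on +x, lower bend on -x.
- red_hook_tip (a point): Lower end of the downward leg that ends the red hook's upper bend: x = 50, z = 3.5 mm from red_hook_centre, same axes. It goes through the hole. The bend is a half circle of 25 mm centreline radius; its underside is 45 mm above this end. Nothing of the hook lies below this end, so it can enter straight down.
- sieve_hole (a point): Centre, on the top face, of the round 30 mm hole in the flat aluminium handle of a loose 0.4 kg steel sieve lying on a 135 mm tall wooden mortar; 139 mm above the sill. Handle level, 4 mm thick, 44 mm wide; x along it towards the sieve, z up. It ends 26 mm from here on -x (11 mm of metal beside the hole). Mortar's rim starts 65 mm away on +x; the space below is free.
- blue_hook_centre (a point): The same S-hook in blue, to be left alone, in the other slot of the block: same point and axes. The block (86 x 136 mm, 60 mm tall) has two parallel slots 90 mm apart, each 61 mm long, 12 mm wide, 50 mm deep, in line with the hooks' x; either colour may be in either slot.
- pan_centre (a point): Small aluminium pan, 136 mm across, 45 mm tall, to be left alone; point: its centre half-way up. Its black handle (up to 26 mm wide, top 41 mm above the sill, with a 12 mm hole) reaches 169 mm from the centre along -x. Not the thing to hang the hook on.

How it is judged:
On the way:
1. the red hook is lifted clear of the block (height (world z) of red_hook_centre above 0.13 m), for 0.2 s.
At the end, for the whole second after the job is handed in: The red hook hangs in the handle: its upper tip 12 mm or more below the handle's top face, -25 to 35 mm along and within 24 mm across from the hole's centre; its centre 15 to 70 mm below that face; sieve on the mortar, hole above 127 mm, handle within 7 degrees of level (z of red_hook_tip in the frame of sieve_hole below -0.012 m and x of red_hook_tip in the frame of sieve_hole between -0.025 and 0.035 m and y of red_hook_tip in the frame of sieve_hole between -0.024 and 0.024 m and z of red_hook_centre in the frame of sieve_hole between -0.07 and -0.015 m and height (world z) of sieve_hole above 0.127 m and angle between sieve_hole's own z axis and vertical below 0.12 rad); the robot touches nothing.
It fails at once if the blue hook is moved more than 25 mm (distance of blue_hook_centre from where it was at the start of the episode above 0.025 m).
It fails at once if the pan is moved more than 30 mm (distance of pan_centre from where it was at the start of the episode above 0.03 m).
It fails at once if the sieve handle is shoved more than 50 mm (distance of sieve_hole from where it was at the start of the episode above 0.05 m).
It also fails if it takes over 48 s, if anything falls off the work surface, if the arm or the gripper's body presses on something with over 40 N, if the wrist force passes 120 N, or if a joint passes its speed limit or range.

## Robot

A 6-joint arm with a two-finger parallel gripper is mounted at the origin on the work surface. World frame = base frame: x ahead of the robot, y to its left, z up, the work surface at z = 0. Lengths are in m, angles in rad, forces in N, time in s.
With the tool pointing down it reaches from about 0.325 to 1 m from the base axis. Payload 5.1 kg.
Tool frame: the origin (TCP) lies on the centre line of the jaws, within the pads' length; the fingertips stand 11 mm ahead of it and the grasp point (between the pads) lies 8 mm behind it (bot.tip_extent is the distance from the TCP to the fingertips, in m); z points along the fingers, y is the direction in which the jaws open and shut (so a half turn about z gives the same grasp; the last joint's range is limited). The gripper opens to 85 mm and grips with 20 to 120 N. Pads are 22 mm wide; open, the fingers measure 114 mm over their backs; the gripper's body (76 mm by 85 mm) begins 54 mm behind the grasp point. The pads swing forward as they close: fully open they stand 13 mm farther back than shut.
Start: joints at [-1.192, 0.124, 1.65, -0, 1.367, -0.083], TCP at [0.29, -0.582, 0.242] pointing down, gripper open.
Joint ranges: [-2.61, 2.61], [-1.02, 2.33], [0.03, 2.71], [-1.35, 4.49], [0.32, 2.68], [-2.91, 2.91]. Speed limits (rad/s): [2.57, 2.57, 3.14, 3.14, 3.14, 3.14].

## Interface

Orientations are given as a rotation vector (axis times angle).
In Python, from workcell import bot gives the robot as it stands. The module is installed in compiled form; this text tells all that it offers.
- The arm moves only by the tool jog_arm, never from a script. Its argument "moves" is a list of rows, each a list of 2 entries, a list of its own where there are three numbers: the shift along the tool's x, y, z in cm, then the turn, a rotation vector about the tool's x, y, z in rad. In form: [[[x, y, z], [ax, ay, az]], ...]. A call has 1 to 12 rows; each row is the pose to reach, as a shift and turn from the pose commanded when the call began, along the tool's axes at that moment; what a row does not reach only later rows make up. A row lasts 1/8 s, in which the tool goes at most 62.5 mm and 10.7 degrees, less where a joint would pass 70% of its speed; a pose out of reach is approached as far as the arm can. A call with a gripper value outside its range is refused whole. "gripper" is the opening, from 0 (shut) to 1 (fully open), set as the call begins (left out, the last holds). The fingers move at their own pace and stop on an object; "force" is the grip in N (left out, the last holds). Time passes only in rows, so rows that repeat a pose let the fingers close. It gives the time, the measured TCP pose, the force and the opening at its end, in the units of the state.
- bot.state(): the state, without advancing time (a new reading comes with each control period).
- bot.read_camera(name): name is "side" or "top"; returns the picture (480x640x3 uint8, red, green, blue); there is no depth.
- bot.calibration(name): a dict with "camera_matrix" (3x3 intrinsics, pixels), "R" (3x3) and "t" (3): a world point X has camera coordinates R X + t. Camera axes: x right, y down, z forward; pixel columns grow to the right and rows downward; lengths in m; the calibration is good to about 2 mm. A picture is of the moment at which its call begins. calibration takes no time and is no camera call.
- bot.sign_off(): hands the job in, once; it reports no verdict.
The state is a dict: "clock": time; "joint_pos": joint angles; "dq": joint speeds; "joint_torque": joint torques, N m; "ee_pos": TCP position; "eef_rot": TCP orientation; "force": force on the tool from outside, world axes, zero at the start; "ft_torque": the same for the moment, N m; "opening": opening from 0.0 (shut) to 1.0 (fully open).
Only numpy, scipy, OpenCV 4.12 (cv2) and the standard library are available. Lean on these libraries where they do the work, as an engineer would, in place of code of your own. Each camera call takes 0.05 s, during which the arm holds its last target.

## Working session

There is one attempt and no reset: what is moved stays moved. The work goes in short steps, Python scripts to look and compute and a tool call to move; the robot and the scene stay as the last step left them, time stands still between calls to the robot, and variables do not carry over. Pictures are saved under pics/ and viewed, and the job is handed in when it is done.

Besides the shell and the picture viewer there is one more tool, called as name(argument=value, ...) on one line, values as JSON. jog_arm: Moves the arm, as the interface text tells. Its arguments: {"type":"object","properties":{"moves":{"type":"array","items":{"type":"array"}},"gripper":{"type":"number"},"force":{"type":"number"}},"required":["moves"]}

```bash
mkdir -p pics
python3 - <<'E'
from workcell import bot
import cv2
for n in ("side","top"):
    im=bot.read_camera(n); cv2.imwrite(f"pics/{n}0.png",im[:,:,::-1])
    c=bot.calibration(n); print(n,c, -c["R"].T@c["t"])
print(bot.state(), bot.tip_extent)
E
```

```text
side {'camera_matrix': array([[481.92278057,   0.        , 318.73646239],
       [  0.        , 481.92278057, 234.10343833],
       [  0.        ,   0.        ,   1.        ]]), 'R': array([[-0.88982275, -0.45600932,  0.01646141],
       [-0.3619046 ,  0.68330235, -0.63413166],
       [ 0.27792183, -0.57022223, -0.77304984]]), 't': array([0.52499513, 0.2933966 , 0.91523855])} [0.31896942 0.56081345 0.88493493]
top {'camera_matrix': array([[475.83930369,   0.        , 321.71035853],
       [  0.        , 475.83930369, 245.57175398],
       [  0.        ,   0.        ,   1.        ]]), 'R': array([[-0.01375504, -0.99936503, -0.03286839],
       [-0.98870411,  0.01850007, -0.14873446],
       [ 0.14924808,  0.03045127, -0.98833078]]), 't': array([0.01182532, 0.59602784, 0.76601462])} [ 0.47513162 -0.02253486  0.84611439]
{'clock': 0.1, 'joint_pos': array([-1.19158015e+00,  1.24472153e-01,  1.65152855e+00, -3.71273150e-06,
        1.36750204e+00, -8.26183833e-02]), 'dq': array([-2.92465595e-03, -1.07559371e-04, -4.04359089e-03,  5.79631094e-05,
        8.09097532e-04,  8.65087827e-05]), 'joint_torque': array([ 2.18003872e-03, -4.24933076e+01, -3.66652071e+01,  2.84443018e-05,
        3.93210445e-03,  9.43255117e-06]), 'ee_pos': array([ 0.28940102, -0.5814314 ,  0.24116029]), 'eef_rot': array([-3.05636618e+00, -7.18586942e-01,  4.48699375e-04]), 'force': array([ 0.10014831,  0.82293008, -1.10017207]), 'ft_torque': array([-0.00632882,  0.03645047,  0.01847645]), 'opening': 1.0007141431799367} 0.011
```

View pics/side0.png

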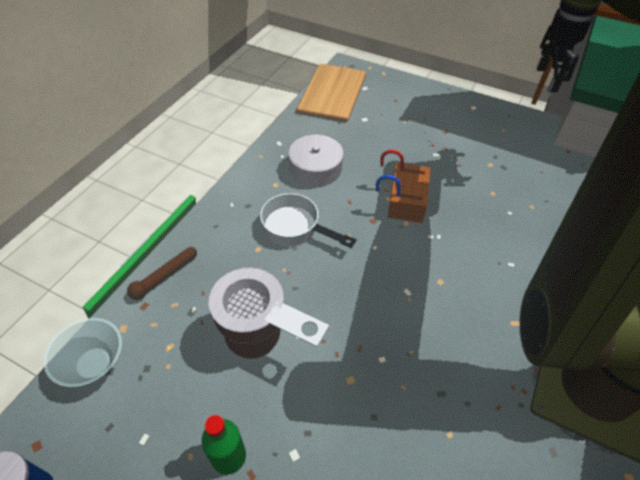

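View pics/top0.png

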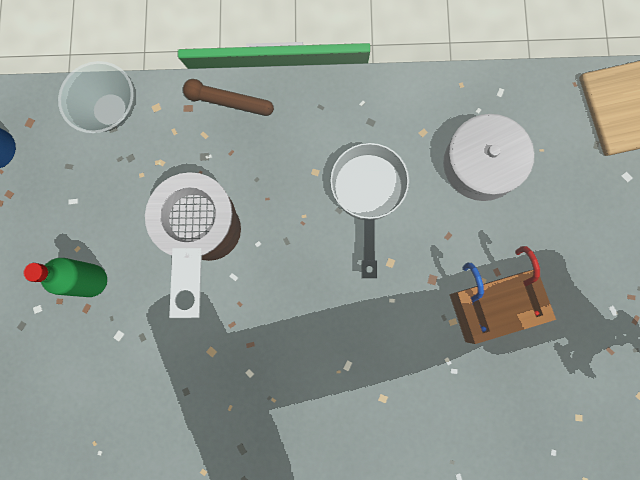

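The side view shows the red hook at about (391,157), the blue hook at (388,185) and the sieve hole at (310,328). In the top view, red is at (530,265), blue at (473,280) and the hole at (185,300). I'll enlarge these areas.

Run:
```python
import cv2
s=cv2.imread("pics/side0.png");t=cv2.imread("pics/top0.png")
def crop(im,x,y,w,h,k,n): cv2.imwrite(n,cv2.resize(im[y:y+h,x:x+w],None,fx=k,fy=k,interpolation=cv2.INTER_CUBIC))
crop(s,360,130,100,100,6,"pics/c1.png")
crop(t,430,230,150,120,5,"pics/c2.png")
crop(s,260,290,80,60,8,"pics/c3.png")
crop(t,150,240,80,90,6,"pics/c4.png")
```

```text
(no output)
```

View pics/c1.png

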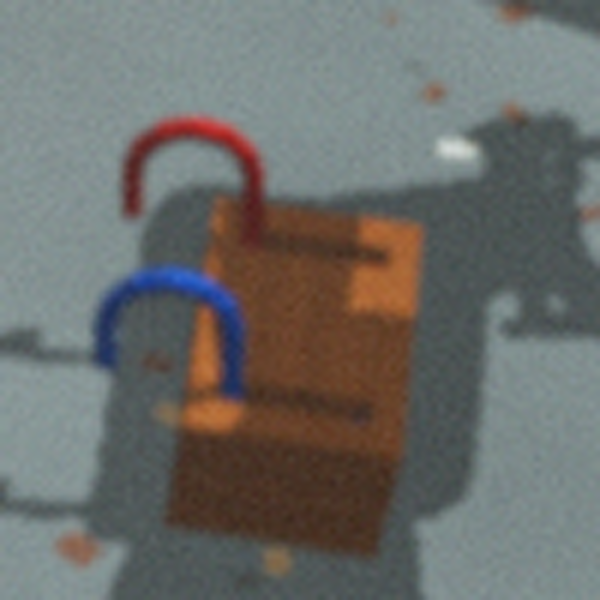

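View pics/c2.png

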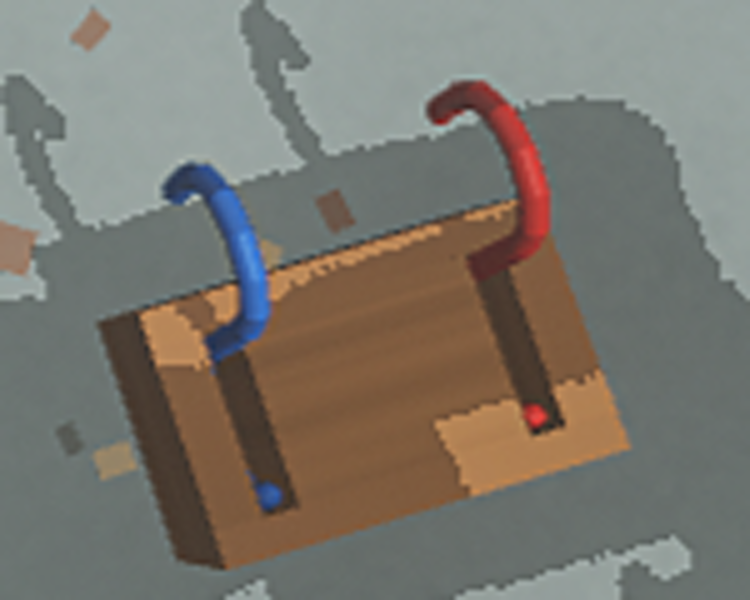

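View pics/c3.png

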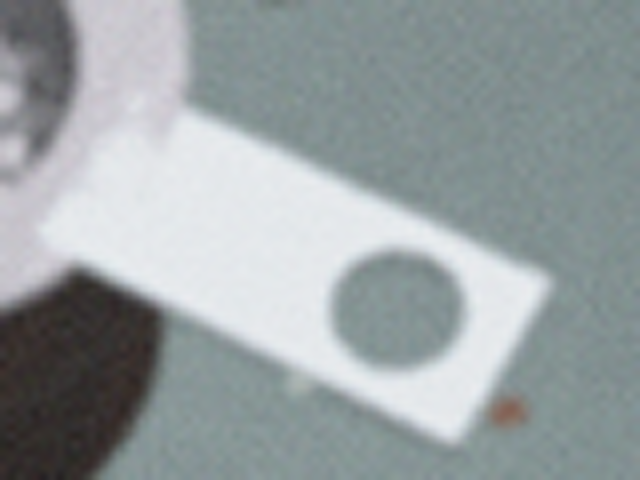

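View pics/c4.png

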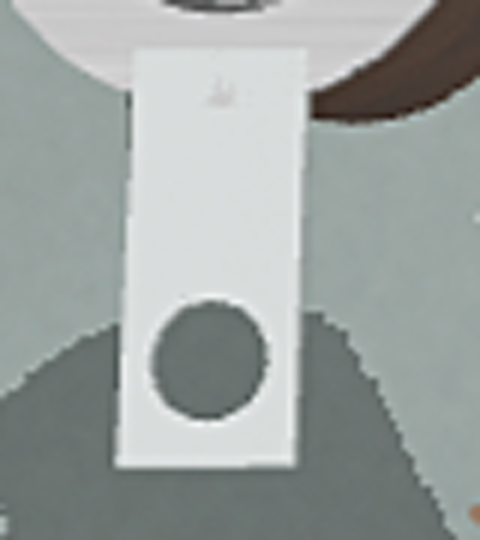

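```bash
cat > h.py <<'E'
import numpy as np,cv2
from scipy.optimize import least_squares
from scipy.spatial.transform import Rotation as Ro
from workcell import bot
C={n:bot.calibration(n) for n in("side","top")}
def proj(n,X):
    c=C[n];p=np.atleast_2d(X)@c["R"].T+c["t"];q=p@c["camera_matrix"].T
    return q[:,:2]/q[:,2:],p[:,2]
def back(n,u,v,z):
    c=C[n];d=c["R"].T@np.linalg.solve(c["camera_matrix"],[u,v,1]);o=-c["R"].T@c["t"]
    return o+d*(z-o[2])/d[2]
def tri(us,ut):
    f=lambda X:np.r_[proj("side",X)[0][0]-us,proj("top",X)[0][0]-ut]
    r=least_squares(f,back("top",*ut,.1));return r.x,np.abs(r.fun).max()
a=np.linspace(np.pi,0,25)
def model(zlow=-6):
    p=[[0,z] for z in np.linspace(zlow,28,12)]+[[25+25*np.cos(t),28+25*np.sin(t)] for t in a[1:]]+[[50,z] for z in np.linspace(26,3.5,8)]
    p=np.array(p);return np.c_[p[:,0],0*p[:,0],p[:,1]]/1000
def pose(p): # x,y,z,yaw,roll(about local x),pitch
    return Ro.from_euler("ZYX",[p[3],p[5],p[4]]),np.array(p[:3])
E
python3 - <<'E'
from h import *
for nm,s,t in [("hole",(397,309),(210,360)),("endA",(555,283),(297,466)),("endB",(458,443),(116,466))]:
    s=(260+(s[0]-3.5)/8,290+(s[1]-3.5)/8);t=(150+(t[0]-2.5)/6,240+(t[1]-2.5)/6)
    print(nm,back("side",*s,.139),back("top",*t,.139),tri(s,t))
# hooks
t=lambda x,y:(430+(x-2)/5,230+(y-2)/5)
for nm,lt in [("red",(536,416)),("blue",(270,495))]: print(nm,"lowtip",back("top",*t(*lt),.064))
I={n:cv2.imread(f"pics/{n}0.png").astype(float)[:,:,::-1] for n in C}
def fit(col,x0,low,zlow):
    M=model(zlow);roi={}
    for n in C:
        im=I[n]; ch=0 if col=="red" else 2
        # colour excess
        if col=="red": e=im[:,:,0]-1.0*im[:,:,1]-0*im[:,:,2]; ex=im[:,:,0]-2.2*im[:,:,1]-10
        else: ex=im[:,:,2]-1.4*im[:,:,0]-15
        m=1/(1+np.exp(-ex/10))
        R,tt=pose(x0);q,_=proj(n,M@R.as_matrix().T+tt)
        lo=np.floor(q.min(0)-8).astype(int);hi=np.ceil(q.max(0)+8).astype(int)
        g=np.stack(np.meshgrid(np.arange(lo[0],hi[0]),np.arange(lo[1],hi[1])),-1).reshape(-1,2)
        roi[n]=(g,m[g[:,1],g[:,0]])
    def f(p):
        R,tt=pose(p);X=M@R.as_matrix().T+tt;r=[]
        for n in C:
            g,m=roi[n];q,d=proj(n,X);A=q[:-1];B=q[1:]-A
            s=np.clip(((g[:,None]-A)*B).sum(-1)/((B**2).sum(-1)+1e-9),0,1)
            D=np.linalg.norm(g[:,None]-A-s[...,None]*B,axis=-1).min(1)
            rad=.0045*C[n]["camera_matrix"][0,0]/d.mean()
            k=1/(1+np.exp(-(rad-D)/.5))
            w=np.ones(len(g))
            if n=="top": w[np.linalg.norm(g-low,axis=1)<5]=0
            r.append((k-m)*w)
        L=R.apply([-.05,0,-.0035])+tt
        r.append((proj("top",L)[0][0]-low)*1.0)
        r.append([(p[2]-.0675)/.002,p[4]/.1,p[5]/.1]);return np.concatenate(r)
    s=least_squares(f,x0,x_scale=[.01,.01,.01,.1,.1,.1],diff_step=1e-4)
    print(col,s.x.round(4),"tip",pose(s.x)[0].apply([.05,0,.0035])+s.x[:3],s.cost)
    for n in C:
        R,tt=pose(s.x);q,_=proj(n,model(zlow)@R.as_matrix().T+tt)
        k=6;o=(360,130) if n=="side" else (440,230)
        im=cv2.resize(cv2.imread(f"pics/{n}0.png")[o[1]:o[1]+100,o[0]:o[0]+120],None,fx=k,fy=k,interpolation=2)
        cv2.polylines(im,[((q-o+.5)*k).astype(int)],False,(0,255,0),1);cv2.imwrite(f"pics/fit_{col}_{n}.png",im)
    return s.x
for col,lt in [("red",(536,416)),("blue",(270,495))]:
    low=np.array(t(*lt));b=back("top",*low,.064);yaw=.25
    x0=[b[0]+.05*np.cos(yaw),b[1]+.05*np.sin(yaw),.0675,yaw,0,0]
    fit(col,x0,low,-5)
E
python3 -c "
import cv2,numpy as np
cv2.imwrite('pics/f.png',cv2.resize(np.vstack([np.hstack([cv2.imread(f'pics/fit_{c}_{n}.png') for n in('side','top')]) for c in ('red','blue')]),(720,600)))"
```

```text
hole [0.50595689 0.2051393  0.139     ] [0.50423747 0.20509827 0.139     ] (array([0.50490425, 0.20516525, 0.13944925]), np.float64(0.533252590773543))
endA [0.47854759 0.18368915 0.139     ] [0.47785421 0.18261603 0.139     ] (array([0.47823918, 0.18303724, 0.13795391]), np.float64(0.3058698976429923))
endB [0.47988682 0.22699022 0.139     ] [0.47847639 0.22783561 0.139     ] (array([0.47894922, 0.22748434, 0.14042247]), np.float64(0.37231493800140925))
red lowtip [ 0.47768439 -0.34224481  0.064     ]
blue lowtip [ 0.45381541 -0.25616557  0.064     ]
red [ 0.5302 -0.342   0.0632  0.0917 -0.2926 -0.0082] tip [ 0.57989205 -0.33642514  0.06697504] 80.45237644787566
blue [ 0.5036 -0.2452  0.0648  0.2318 -0.031   0.0983] tip [ 0.55233324 -0.23359354  0.06341163] 27.9071994565883
```

View pics/f.png

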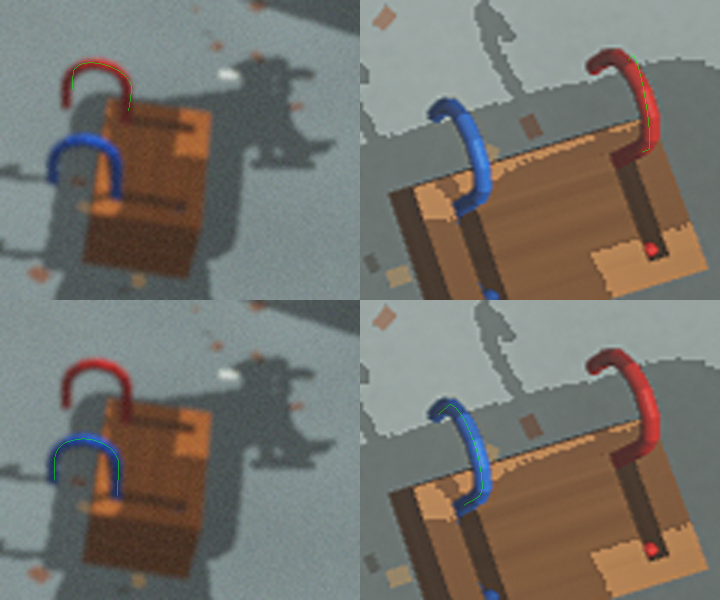

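```bash
cat > cf.py <<'E'
from h import *
def clickfit(tips,curves,low,x0,zp=(.0675,.002),zlow=-12,pr=.1):
    M=model(zlow)
    def f(p):
        R,tt=pose(p);X=M@R.as_matrix().T+tt;r=[]
        for n in C:
            q,_=proj(n,X);A=q[:-1];B=q[1:]-A;g=np.array(curves[n])
            s=np.clip(((g[:,None]-A)*B).sum(-1)/((B**2).sum(-1)+1e-9),0,1)
            V=g[:,None]-A-s[...,None]*B;k=np.linalg.norm(V,axis=-1).argmin(1)
            r.append(V[np.arange(len(g)),k].ravel())
            if n in tips: r.append(q[-1]-tips[n])
        if low is not None:
            r.append(proj("top",R.apply([-.05,0,-.0035])+tt)[0][0]-low)
        r.append([(p[2]-zp[0])/zp[1],p[4]/pr,p[5]/pr]);return np.concatenate(r)
    s=least_squares(f,x0,x_scale=[.01,.01,.01,.1,.1,.1])
    print(s.x.round(4),"tip",(pose(s.x)[0].apply([.05,0,.0035])+s.x[:3]).round(4),"rms",np.sqrt((s.fun**2).mean()),np.abs(s.fun).max())
    return s.x
E
python3 - <<'E'
from cf import *
S=lambda x,y:(360+(x-2.5)/6,130+(y-2.5)/6);T=lambda x,y:(430+(x-2)/5,230+(y-2)/5)
tips=dict(side=np.array(S(131,213)),top=np.array(T(438,114)))
cur=dict(side=[S(*a) for a in[(133,175),(150,143),(187,127),(230,142),(252,175),(256,205)]],top=[T(*a) for a in[(470,93),(507,135),(528,180),(537,215),(515,248),(490,265)]])
low=np.array(T(536,416))
for y in(.2,.27,.35):
  b=back("top",*low,.064)
  p=clickfit(tips,cur,low,[b[0]+.05*np.cos(y),b[1]+.05*np.sin(y),.0675,y,0,0])
R,tt=pose(p);ims=[]
for n in C:
    q,_=proj(n,model(-12)@R.as_matrix().T+tt);k=6;o=(360,130) if n=="side" else (490,230)
    im=cv2.resize(cv2.imread(f"pics/{n}0.png")[o[1]:o[1]+100,o[0]:o[0]+65],None,fx=k,fy=k,interpolation=2)
    cv2.polylines(im,[((q-o+.5)*k).astype(int)],False,(0,255,0),1);ims.append(im)
cv2.imwrite("pics/f2.png",np.hstack(ims))
E
```

```text
[ 0.527  -0.3295  0.0661  0.2319 -0.005   0.1077] tip [ 0.5757 -0.318   0.0642] rms 0.48137626060214606 1.2603306049019836
[ 0.527  -0.3295  0.0661  0.2319 -0.005   0.1077] tip [ 0.5757 -0.318   0.0642] rms 0.4813762606021591 1.2603316571946386
[ 0.527  -0.3295  0.0661  0.2319 -0.005   0.1077] tip [ 0.5757 -0.318   0.0642] rms 0.4813762606029888 1.2603320093455737
```

View pics/f2.png

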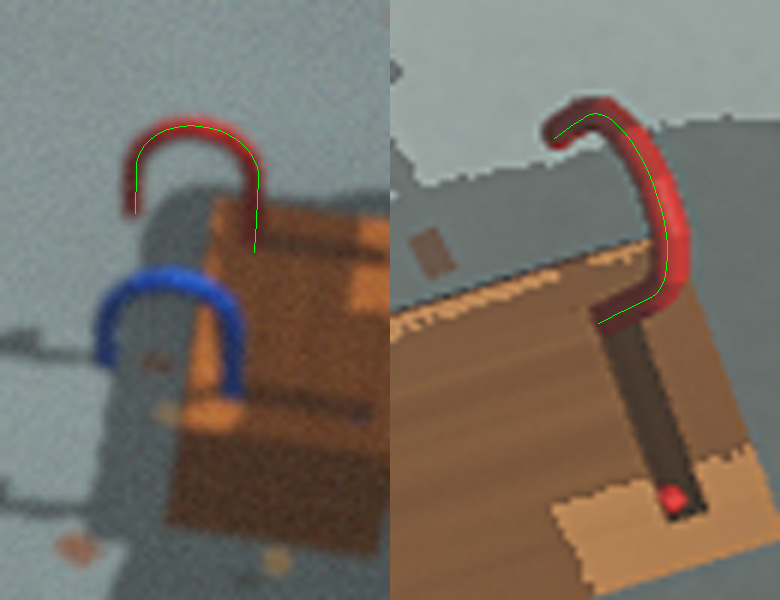

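The red hook fits well: centre (0.527, -0.330, 0.066), yaw 0.23, leaning about 6° towards +x. The hole is at (0.505, 0.205, 0.139), with the handle yaw about 0. I'll grip the shank from above, with the fingers straddling the hook's plane, and work out the first move.

```bash
cat > mv.py <<'E'
from h import *
def go(pos,yaw,tilt=0):
    """tool down, tool x at yaw; tilt = pitch about hook y (positive: +x side goes down)"""
    s=bot.state();R0=Ro.from_rotvec(s["eef_rot"])
    Rt=Ro.from_euler("ZYX",[yaw,tilt,np.pi])
    print("shift cm",(R0.inv().apply(np.array(pos)-s["ee_pos"])*100).round(2),"turn",(R0.inv()*Rt).as_rotvec().round(3),"now",s["ee_pos"].round(4),s["clock"])
E
python3 -c "
from mv import *
go([.529,-.329,.19],.232); go([.529,-.329,.085],.232)"
```

```text
shift cm [ 32.7  -11.91   5.14] turn [-0.002  0.     0.23 ] now [ 0.2894 -0.5814  0.2412] 0.1
shift cm [ 32.7  -11.89  15.64] turn [-0.002  0.     0.23 ] now [ 0.2894 -0.5814  0.2412] 0.1
```

jog_arm(moves=[[[5,-1.8,0],[0,0,0.04]],[[10,-3.6,0],[0,0,0.08]],[[15,-5.5,1],[0,0,0.12]],[[20,-7.3,2],[0,0,0.15]],[[25,-9.1,3],[0,0,0.18]],[[30,-10.9,4],[0,0,0.21]],[[32.7,-11.9,5],[0,0,0.23]],[[32.7,-11.9,5],[0,0,0.23]],[[32.7,-11.9,5],[0,0,0.23]],[[32.7,-11.9,5],[0,0,0.23]]], gripper=0.7)

```text
clock: 1.35
ee_pos: [0.5288, -0.3308, 0.1928]
eef_rot: [3.12, 0.361, 0.001]
force: [0.5, 0.1, 0.4]
opening: 0.7
```

Run:
```python
from mv import *
go([.529,-.329,.085],.232)
for n in C:
    im=bot.read_camera(n)[:,:,::-1]; cv2.imwrite(f"pics/{n}1.png",im)
s=cv2.imread("pics/side1.png")[90:220,340:470];t=cv2.imread("pics/top1.png")[200:330,450:580]
cv2.imwrite("pics/v1.png",cv2.resize(np.hstack([s,t]),(800,400),interpolation=2))
```

```text
shift cm [ 0.06 -0.18 10.78] turn [ 0.001 -0.    -0.002] now [ 0.5288 -0.3308  0.1928] 1.35
```

View pics/v1.png

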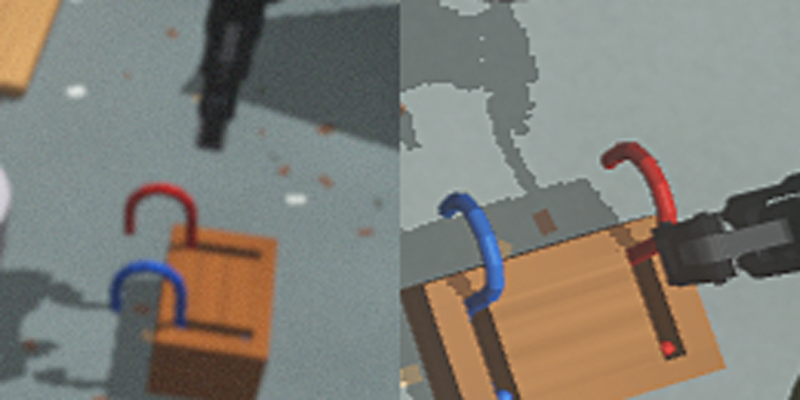

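The gripper is above the red hook, and it and the blue hook are undisturbed. Next I descend in two stages.

jog_arm(moves=[[[0.06,-0.2,3],[0,0,0]],[[0.06,-0.2,6],[0,0,0]],[[0.06,-0.2,8.5],[0,0,0]],[[0.06,-0.2,10],[0,0,0]],[[0.06,-0.2,10.7],[0,0,0]],[[0.06,-0.2,10.7],[0,0,0]],[[0.06,-0.2,10.7],[0,0,0]]])

```text
clock: 2.33
ee_pos: [0.5301, -0.3282, 0.0866]
eef_rot: [3.119, 0.363, 0.002]
force: [0.4, 0.3, -0.7]
opening: 0.701
```

Run:
```python
from mv import *
go([.529,-.329,.085],.232)
for n in C:
    im=bot.read_camera(n)[:,:,::-1]; cv2.imwrite(f"pics/{n}2.png",im)
s=cv2.imread("pics/side2.png")[90:220,340:470];t=cv2.imread("pics/top2.png")[200:330,450:580]
cv2.imwrite("pics/v2.png",cv2.resize(np.hstack([s,t]),(800,400),interpolation=2))
```

```text
shift cm [-0.13  0.06  0.16] turn [ 0.002 -0.001 -0.   ] now [ 0.5301 -0.3282  0.0866] 2.325
```

View pics/v2.png

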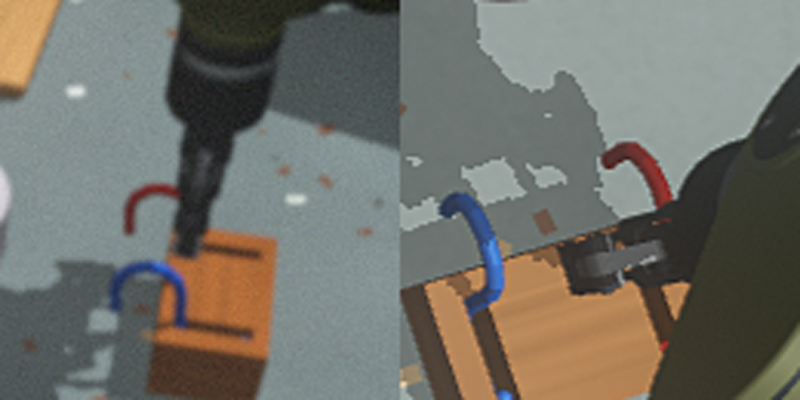

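The fingers straddle the red shank and the blue hook is clear. I'll close the gripper.

jog_arm(moves=[[[0,0,0],[0,0,0]],[[0,0,0],[0,0,0]],[[0,0,0],[0,0,0]],[[0,0,0],[0,0,0]],[[0,0,0],[0,0,0]],[[0,0,0],[0,0,0]],[[0,0,0],[0,0,0]],[[0,0,0],[0,0,0]]], gripper=0, force=60)

```text
clock: 3.42
ee_pos: [0.53, -0.3294, 0.0859]
eef_rot: [3.116, 0.363, 0.002]
force: [1.3, -4.4, -2.3]
opening: 0.084
```

jog_arm(moves=[[[0,0,-1],[0,0,0]],[[0,0,-3],[0,0,0]],[[0,0,-6],[0,0,0]],[[0,0,-9],[0,0,0]],[[0,0,-12],[0,0,0]],[[0,0,-15],[0,0,0]],[[0,0,-17],[0,0,0]],[[0,0,-17],[0,0,0]],[[0,0,-17],[0,0,0]],[[0,0,-17],[0,0,0]]])

```text
clock: 4.68
ee_pos: [0.5288, -0.3271, 0.2533]
eef_rot: [-3.118, -0.363, 0.004]
force: [-0.7, -0.6, -0.4]
opening: 0.093
```

Run:
```python
from mv import *
# hook centre offset in tool: TCP at hook z+19ish. target so tip over hole
h=np.array([.505,.2052])
for r in (0,-.1): go([h[0]-.048,h[1],.255],0,r)
for n in C:
    im=bot.read_camera(n)[:,:,::-1]; cv2.imwrite(f"pics/{n}3.png",im)
s=cv2.imread("pics/side3.png")[40:240,340:540];t=cv2.imread("pics/top3.png")[200:400,440:640]
cv2.imwrite("pics/v3.png",cv2.resize(np.hstack([s,t]),(800,400),interpolation=2))
```

```text
shift cm [ 5.240e+00 -5.346e+01 -5.000e-02] turn [-0.002  0.002  0.232] now [ 0.5288 -0.3271  0.2533] 4.675
shift cm [ 5.240e+00 -5.346e+01 -5.000e-02] turn [-0.014  0.102  0.231] now [ 0.5288 -0.3271  0.2533] 4.675
```

View pics/v3.png

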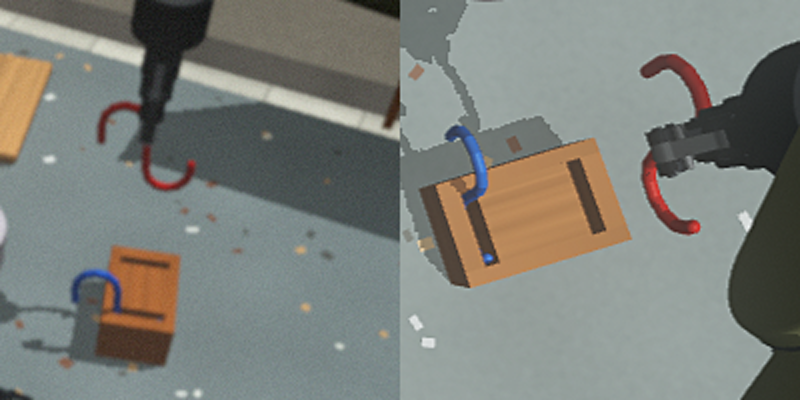

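The hook is held well clear of the block, and blue is still in its slot. Now I carry it over to the hole.

jog_arm(moves=[[[0.2,-3,0],[0,0,0.02]],[[0.7,-8,0],[0,0.02,0.05]],[[1.2,-13,0],[0,0.03,0.08]],[[1.7,-18,0],[0,0.04,0.1]],[[2.2,-23,0],[0,0.05,0.12]],[[2.7,-28,0],[0,0.06,0.14]],[[3.2,-33,0],[0,0.07,0.16]],[[3.7,-38,0],[0,0.08,0.18]],[[4.2,-43,0],[-0.01,0.09,0.2]],[[4.7,-48,0],[-0.01,0.1,0.22]],[[5.1,-52,0],[-0.014,0.1,0.23]],[[5.2,-53.5,0],[-0.014,0.1,0.23]]])

```text
clock: 6.28
ee_pos: [0.4564, 0.2067, 0.2549]
eef_rot: [3.135, 0.007, 0.157]
force: [-0.1, 0.1, -1.1]
opening: 0.086
```

jog_arm(moves=[[[0,0,0],[0,0,0]],[[0,0,0],[0,0,0]],[[0,0,0],[0,0,0]],[[0,0,0],[0,0,0]],[[0,0,0],[0,0,0]],[[0,0,0],[0,0,0]]])

```text
clock: 7.02
ee_pos: [0.4572, 0.2049, 0.2554]
eef_rot: [3.135, 0.002, 0.158]
force: [0.3, -0.9, -0.5]
opening: 0.088
```

Run:
```python
from mv import *
for n in C:
    im=bot.read_camera(n)[:,:,::-1]; cv2.imwrite(f"pics/{n}4.png",im)
s=cv2.imread("pics/side4.png")[200:350,230:380];t=cv2.imread("pics/top4.png")[210:360,110:260]
cv2.imwrite("pics/v4.png",cv2.resize(np.hstack([s,t]),None,fx=8/3,fy=8/3,interpolation=2))
```

```text
(no output)
```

View pics/v4.png

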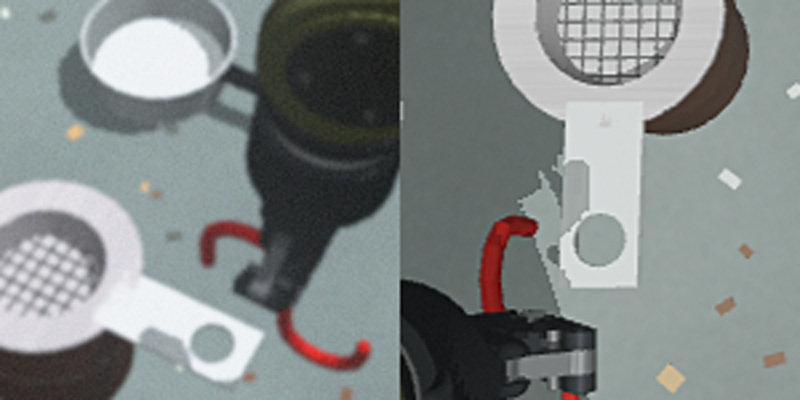

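View pics/side4.png

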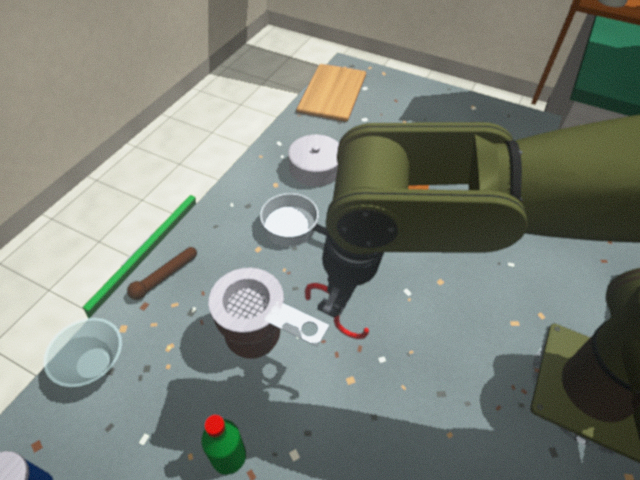

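Run:
```python
import cv2,numpy as np
s=cv2.imread("pics/side4.png")[275:345,295:375];t=cv2.imread("pics/top4.png")[280:360,135:215]
cv2.imwrite("pics/s4.png",cv2.resize(s,None,fx=8,fy=8,interpolation=2));cv2.imwrite("pics/t4.png",cv2.resize(t,None,fx=7,fy=7,interpolation=2))
```

```text
(no output)
```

View pics/s4.png

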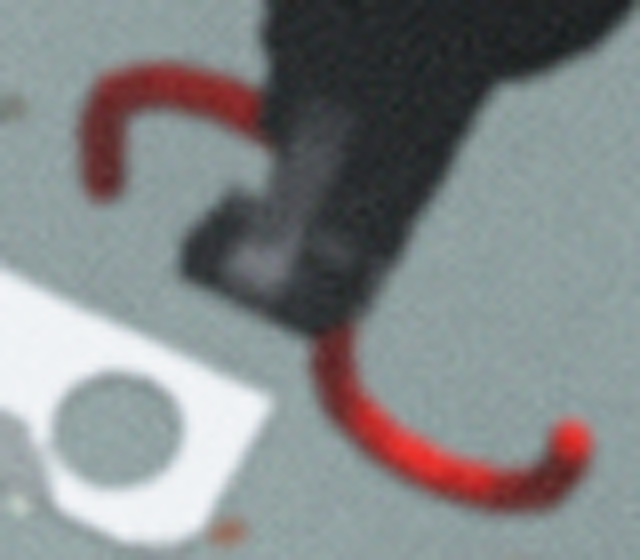

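View pics/t4.png

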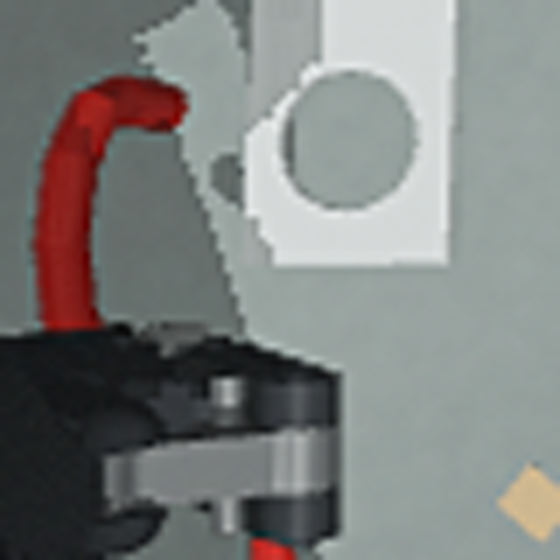

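Run:
```python
import cf
from mv import *
up=model(0); full=np.vstack([-up[::-1],up[1:]])
cf.model=lambda z:full
S=lambda x,y:(295+(x-3.5)/8,275+(y-3.5)/8);T=lambda x,y:(135+(x-3)/7,280+(y-3)/7)
tips=dict(side=np.array(S(105,196)),top=np.array(T(178,108)))
cur=dict(side=[S(*a) for a in[(105,150),(107,110),(125,90),(165,83),(205,90),(245,110),(335,340),(345,390),(385,435),(440,468),(500,485),(545,478)]],
 top=[T(*a) for a in[(140,103),(95,105),(80,140),(68,190),(65,240),(70,310)]])
_ct=bot.calibration
p=cf.clickfit(tips,cur,None,[.457,.205,.236,0,0,0],zp=(.236,.01),pr=.3)
L=pose(p)[0].apply([-.05,0,-.0035])+p[:3]
print("lowtip side",proj("side",L)[0],S(570,442))
s=bot.state();Rt=Ro.from_rotvec(s["eef_rot"])
print("centre in tool mm",Rt.inv().apply(p[:3]-s["ee_pos"])*1000, s["ee_pos"])
```

```text
[ 0.4574  0.2041  0.2335  0.0531 -0.0098  0.0131] tip [0.5074 0.2068 0.2363] rms 0.2582776785651875 0.6470235303504867
lowtip side [[367.49297378 324.07512338]] (365.8125, 329.8125)
centre in tool mm [-1.93050944  0.88445193 21.78402952] [0.45715409 0.20500494 0.25534431]
```

The tip is at (0.507, 0.207), level, 2–3 mm from the hole's centre. The yaw needs about -0.06. One disagreement: the model's lower leg end is 6 px off, so the lower leg is probably shorter. It plays no part in the insertion. I'll correct the yaw and go down in stages.

Run:
```python
from mv import *
for z in (.170,.117): go([.4572,.2065,z],-.06,-.1)
```

```text
shift cm [-0.85 -0.17  8.49] turn [-0.004 -0.001  0.061] now [0.4572 0.205  0.2553] 7.125
shift cm [-1.39 -0.18 13.76] turn [-0.004 -0.001  0.061] now [0.4572 0.205  0.2553] 7.125
```

jog_arm(moves=[[[0,-0.2,0],[0,0,0.06]],[[-0.3,-0.2,3],[0,0,0.06]],[[-0.6,-0.2,6],[0,0,0.06]],[[-0.8,-0.2,8],[0,0,0.06]],[[-0.85,-0.2,8.5],[0,0,0.06]],[[-0.85,-0.2,8.5],[0,0,0.06]],[[-0.85,-0.2,8.5],[0,0,0.06]],[[-0.85,-0.2,8.5],[0,0,0.06]]])

```text
clock: 8.12
ee_pos: [0.4578, 0.207, 0.1711]
eef_rot: [-3.135, 0.092, -0.161]
force: [0.3, 0.0, 0.0]
opening: 0.087
```

Run:
```python
from mv import *
for n in C:
    im=bot.read_camera(n)[:,:,::-1]; cv2.imwrite(f"pics/{n}5.png",im)
s=cv2.imread("pics/side5.png")[280:360,280:360];t=cv2.imread("pics/top5.png")[250:330,145:225]
cv2.imwrite("pics/v5.png",cv2.resize(np.hstack([s,t]),None,fx=5,fy=5,interpolation=2))
```

```text
(no output)
```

View pics/v5.png

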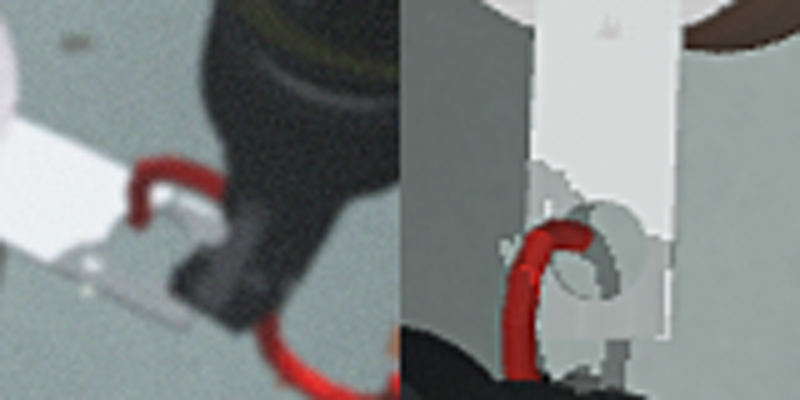

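Run:
```python
from mv import *
print(tri(np.array((280+138/5,280+220/5)),np.array((145+(585-402)/5,250+234/5))))
go([.4578,.207,.117],-.06,-.1)
```

```text
(array([0.50822064, 0.20552335, 0.15215782]), np.float64(0.31693190855583))
shift cm [-0.52  0.02  5.34] turn [-0.004 -0.002  0.001] now [0.4576 0.207  0.1706] 8.225
```

The tip measures (0.508, 0.2055, 0.152), over the hole and 3 mm towards +x as planned. Lowering through it.

jog_arm(moves=[[[-0.1,0,1],[0,0,0]],[[-0.2,0,2],[0,0,0]],[[-0.3,0,3],[0,0,0]],[[-0.4,0,4],[0,0,0]],[[-0.45,0,4.6],[0,0,0]],[[-0.5,0,5.0],[0,0,0]],[[-0.5,0,5.0],[0,0,0]],[[-0.5,0,5.0],[0,0,0]]])

```text
clock: 9.22
ee_pos: [0.4576, 0.2071, 0.1201]
eef_rot: [-3.135, 0.092, -0.159]
force: [-0.9, 0.4, -1.1]
opening: 0.09
```

Run:
```python
from mv import *
for n in C:
    im=bot.read_camera(n)[:,:,::-1]; cv2.imwrite(f"pics/{n}6.png",im)
s=cv2.imread("pics/side6.png")[280:360,270:350];t=cv2.imread("pics/top6.png")[250:330,145:225]
cv2.imwrite("pics/v6.png",cv2.resize(np.hstack([s,t]),None,fx=5,fy=5,interpolation=2))
```

```text
(no output)
```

View pics/v6.png

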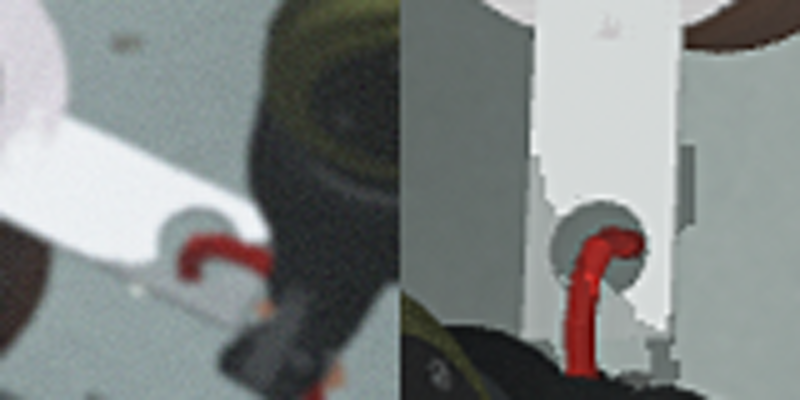

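The tip is inside the hole with no contact force, and the sieve hasn't moved. I'll lower it another 5 mm and look before releasing.

jog_arm(moves=[[[0,0,0.2],[0,0,0]],[[-0.05,0,0.4],[0,0,0]],[[-0.05,0,0.55],[0,0,0]],[[-0.05,0,0.55],[0,0,0]],[[-0.05,0,0.55],[0,0,0]]])

```text
clock: 9.95
ee_pos: [0.4574, 0.2071, 0.1142]
eef_rot: [-3.136, 0.092, -0.158]
force: [-0.0, 0.2, 0.2]
opening: 0.087
```

Run:
```python
from mv import *
for n in C:
    im=bot.read_camera(n)[:,:,::-1]; cv2.imwrite(f"pics/{n}7.png",im)
s=cv2.imread("pics/side7.png")[280:360,270:350];t=cv2.imread("pics/top7.png")[250:330,145:225]
cv2.imwrite("pics/v7.png",cv2.resize(np.hstack([s,t]),None,fx=5,fy=5,interpolation=2))
print(bot.state()["force"])
```

```text
[ 0.46081467 -0.31388122  1.21623087]
```

View pics/v7.png

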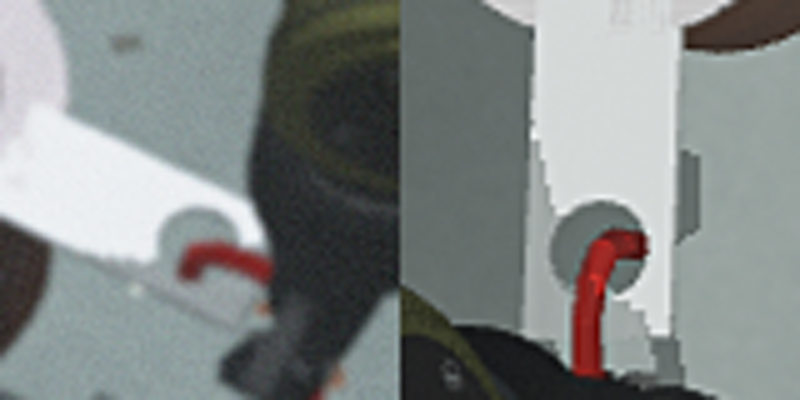

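It's almost seated and the leg is in the hole. Releasing.

jog_arm(moves=[[[0,0,0],[0,0,0]],[[0,0,0],[0,0,0]],[[0,0,0],[0,0,0]],[[0,0,0],[0,0,0]],[[0,0,0],[0,0,0]],[[0,0,0],[0,0,0]],[[0,0,0],[0,0,0]],[[0,0,0],[0,0,0]],[[0,0,0],[0,0,0]],[[0,0,0],[0,0,0]]], gripper=0.8)

```text
clock: 11.3
ee_pos: [0.4573, 0.207, 0.1141]
eef_rot: [-3.136, 0.092, -0.158]
force: [0.1, -0.1, -0.1]
opening: 0.795
```

Run:
```python
from mv import *
for n in C:
    im=bot.read_camera(n)[:,:,::-1]; cv2.imwrite(f"pics/{n}8.png",im)
s=cv2.imread("pics/side8.png")[280:360,270:350];t=cv2.imread("pics/top8.png")[250:330,145:225]
cv2.imwrite("pics/v8.png",cv2.resize(np.hstack([s,t]),None,fx=5,fy=5,interpolation=2))
go([.43,.207,.25],-.06,-.1)
```

```text
shift cm [ -1.35   0.11 -13.79] turn [-0.004 -0.001  0.001] now [0.4573 0.207  0.1141] 11.4
```

View pics/v8.png

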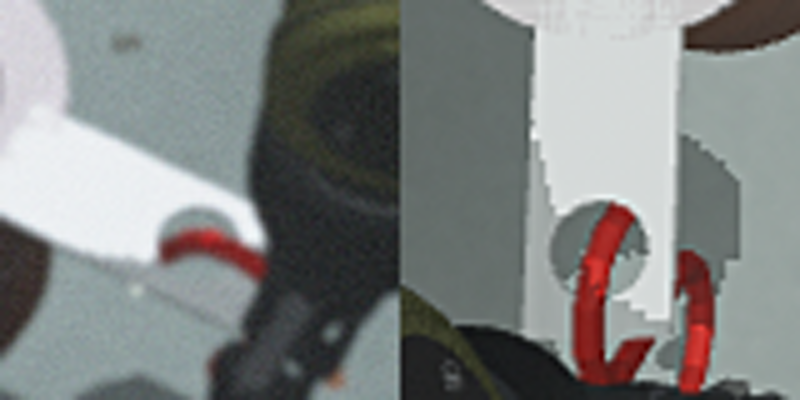

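Run:
```python
from mv import *
for n in C:
    im=bot.read_camera(n)[:,:,::-1]; cv2.imwrite(f"pics/{n}9.png",im)
s=cv2.imread("pics/side9.png")[280:380,270:370];t=cv2.imread("pics/top9.png")[260:360,145:245]
cv2.imwrite("pics/v9.png",cv2.resize(np.hstack([s,t]),None,fx=4,fy=4,interpolation=2))
```

```text
(no output)
```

View pics/v9.png

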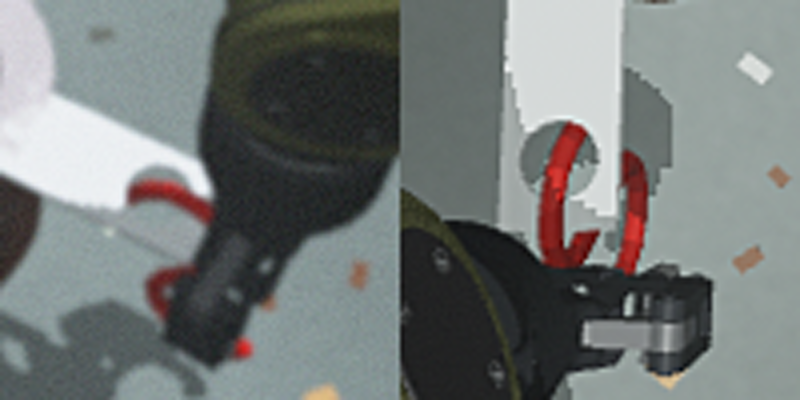

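The hook hangs with its lower bend swung under the handle. The fingers are open on either side of it, so I'll retract straight up.

jog_arm(moves=[[[0.05,0,-0.5],[0,0,0]],[[0.15,0,-1.5],[0,0,0]],[[0.3,0,-3],[0,0,0]],[[0.5,0,-5],[0,0,0]],[[0.8,0,-8],[0,0,0]],[[1,0,-11],[0,0,0]],[[0,0,-14],[0,0,0]],[[-4,0,-16],[0,0,0]],[[-8,0,-17],[0,0,0]],[[-8,0,-17],[0,0,0]],[[-8,0,-17],[0,0,0]]])

```text
clock: 12.88
ee_pos: [0.3611, 0.2121, 0.2761]
eef_rot: [-3.135, 0.091, -0.161]
force: [-0.8, -1.0, -0.3]
opening: 0.8
```

Run:
```python
from mv import *
for n in C:
    im=bot.read_camera(n)[:,:,::-1]; cv2.imwrite(f"pics/{n}10.png",im)
s=cv2.imread("pics/side10.png")[280:380,270:370];t=cv2.imread("pics/top10.png")[250:350,145:245]
cv2.imwrite("pics/v10.png",cv2.resize(np.hstack([s,t]),None,fx=4,fy=4,interpolation=2))
```

```text
(no output)
```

View pics/v10.png

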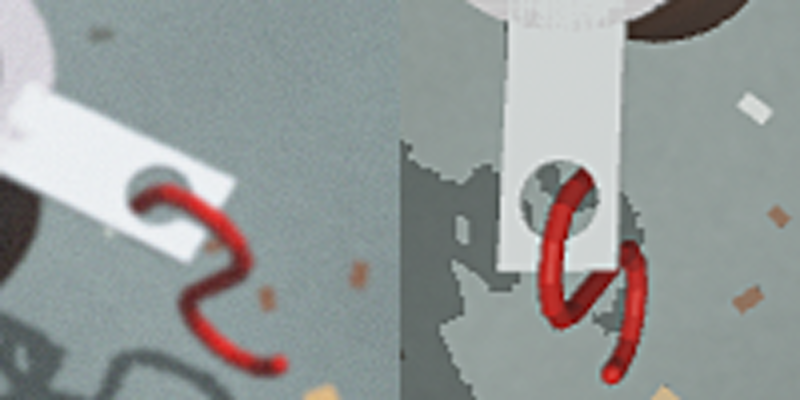

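View pics/side10.png

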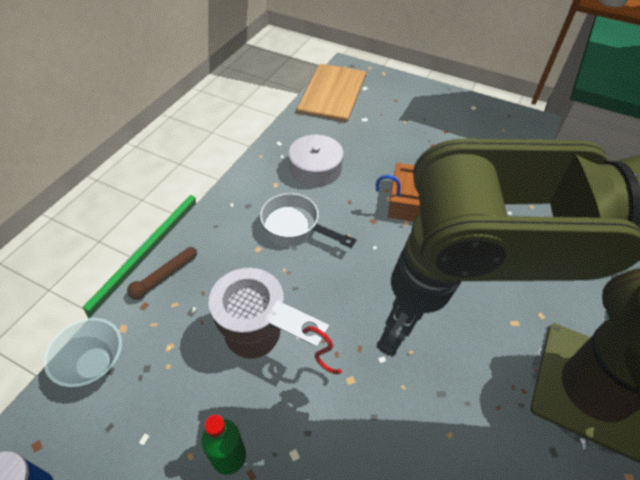

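View pics/top10.png

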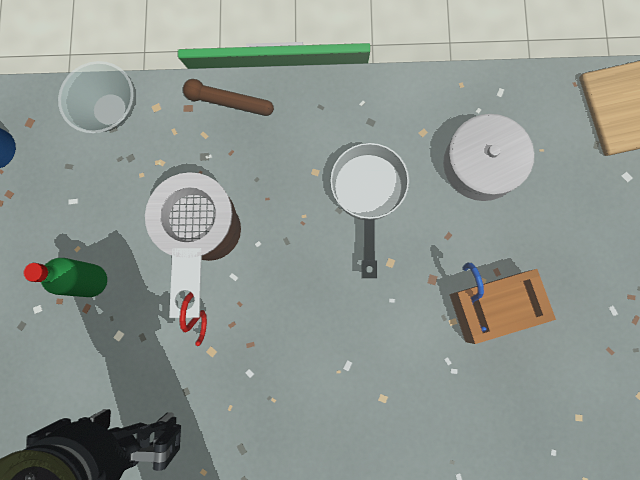

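The hook is hanging, and the pan, blue hook and sieve all look unmoved. I'll let it settle, then measure its pose once more.

jog_arm(moves=[[[0,0,0],[0,0,0]],[[0,0,0],[0,0,0]],[[0,0,0],[0,0,0]],[[0,0,0],[0,0,0]],[[0,0,0],[0,0,0]],[[0,0,0],[0,0,0]],[[0,0,0],[0,0,0]],[[0,0,0],[0,0,0]],[[0,0,0],[0,0,0]],[[0,0,0],[0,0,0]],[[0,0,0],[0,0,0]],[[0,0,0],[0,0,0]]])

```text
clock: 14.48
ee_pos: [0.3608, 0.2121, 0.2752]
eef_rot: [-3.136, 0.092, -0.158]
force: [-0.1, 0.8, 0.3]
opening: 0.799
```

Run:
```python
import cf
from mv import *
for n in C:
    im=bot.read_camera(n)[:,:,::-1]; cv2.imwrite(f"pics/{n}11.png",im)
    d=cv2.absdiff(cv2.imread(f"pics/{n}10.png"),cv2.imread(f"pics/{n}11.png"))
    print(n,"moved px",(d[260:380,150:340].max(-1)>60).sum())
up=model(0);full=np.vstack([-up[::-1],up[1:]]);cf.model=lambda z:full
S=lambda x,y:(270+(x-1.5)/4,280+(y-1.5)/4);T=lambda x,y:(145+(x-1.5)/4,250+(y-1.5)/4)
cur=dict(side=[S(*a) for a in[(140,203),(165,190),(195,203),(230,235),(245,262),(188,303),(200,330),(230,355),(265,367)]],
 top=[T(*a) for a in[(184,178),(165,215),(152,255),(150,295),(163,318),(185,303),(228,255),(237,280),(235,320),(225,350)]])
p=cf.clickfit({},cur,None,[.49,.205,.08,0,0,-.4],zp=(.08,.05),pr=3)
R,tt=pose(p);ims=[]
tip=R.apply([.05,0,.0035])+tt;h=np.array([.505,.2052,.139]);print("tip rel",(tip-h)*1e3,"centre rel",(tt-h)*1e3)
for n,o in(("side",(270,280)),("top",(145,250))):
    q,_=proj(n,full@R.as_matrix().T+tt)
    im=cv2.resize(cv2.imread(f"pics/{n}11.png")[o[1]:o[1]+100,o[0]:o[0]+100],None,fx=4,fy=4,interpolation=2)
    cv2.polylines(im,[((q-o+.5)*4).astype(int)],False,(0,255,0),1);ims.append(im)
cv2.imwrite("pics/v11.png",np.hstack(ims))
```

```text
side moved px 22
top moved px 154
[ 0.4751  0.2066  0.0846 -0.113   0.0134 -0.433 ] tip [0.5187 0.2016 0.1087] rms 0.4807151209871563 1.3672188849452218
tip rel [ 13.72421092  -3.59524693 -30.26346399] centre rel [-29.90846977   1.4038088  -54.41814505]
```

View pics/v11.png

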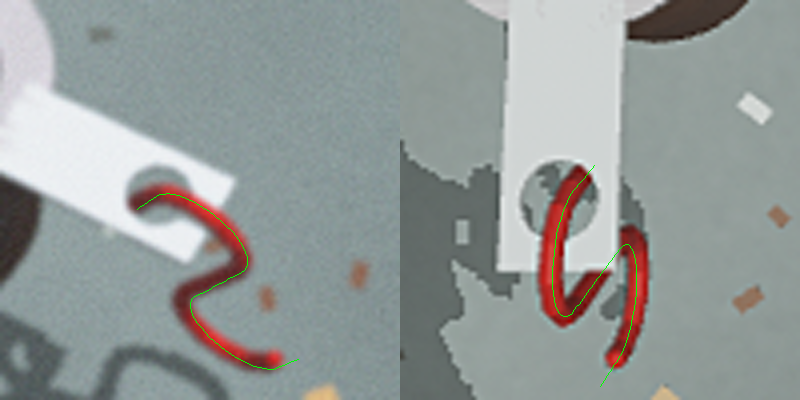

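The tip is 30 mm below the handle's face and 14 mm along, and the centre is 54 mm below, all well inside the limits. It's still swinging a little, so I'll wait before handing in.

jog_arm(moves=[[[0,0,0],[0,0,0]],[[0,0,0],[0,0,0]],[[0,0,0],[0,0,0]],[[0,0,0],[0,0,0]],[[0,0,0],[0,0,0]],[[0,0,0],[0,0,0]],[[0,0,0],[0,0,0]],[[0,0,0],[0,0,0]],[[0,0,0],[0,0,0]],[[0,0,0],[0,0,0]],[[0,0,0],[0,0,0]],[[0,0,0],[0,0,0]]])

```text
clock: 16.08
ee_pos: [0.3608, 0.2121, 0.2752]
eef_rot: [-3.136, 0.092, -0.158]
force: [-0.2, -0.6, -0.4]
opening: 0.801
```

jog_arm(moves=[[[0,0,0],[0,0,0]],[[0,0,0],[0,0,0]],[[0,0,0],[0,0,0]],[[0,0,0],[0,0,0]],[[0,0,0],[0,0,0]],[[0,0,0],[0,0,0]],[[0,0,0],[0,0,0]],[[0,0,0],[0,0,0]],[[0,0,0],[0,0,0]],[[0,0,0],[0,0,0]],[[0,0,0],[0,0,0]],[[0,0,0],[0,0,0]]])

```text
clock: 17.58
ee_pos: [0.3608, 0.2121, 0.2752]
eef_rot: [-3.136, 0.092, -0.158]
force: [0.4, 1.1, -0.3]
opening: 0.801
```

Run:
```python
from mv import *
a={}
for k in (12,13):
  for n in C:
    im=bot.read_camera(n)[:,:,::-1]; cv2.imwrite(f"pics/{n}{k}.png",im)
for n in C:
    for u,v in((11,12),(12,13)):
        d=cv2.absdiff(cv2.imread(f"pics/{n}{u}.png"),cv2.imread(f"pics/{n}{v}.png"));print(n,u,v,(d[260:380,150:340].max(-1)>60).sum())
s=cv2.imread("pics/side13.png")[280:380,270:370];t=cv2.imread("pics/top13.png")[250:350,145:245]
cv2.imwrite("pics/v13.png",cv2.resize(np.hstack([s,t]),None,fx=4,fy=4,interpolation=2))
```

```text
side 11 12 0
side 12 13 0
top 11 12 2
top 12 13 0
```

View pics/v13.png

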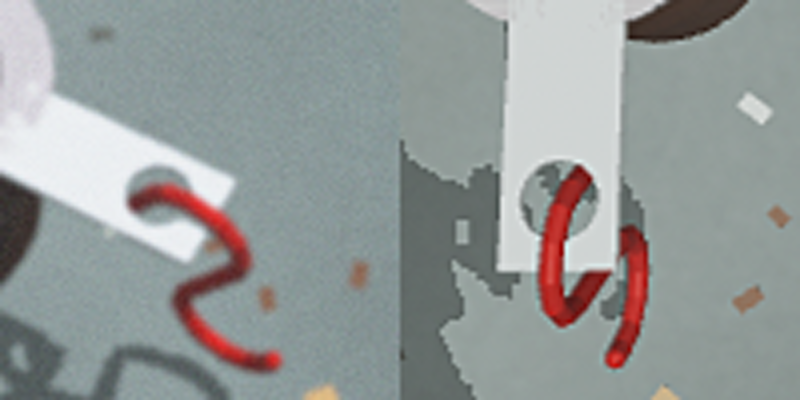

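The hook is now still and hangs in the hole, with the gripper well away. Handing in.

```bash
python3 -c "
from workcell import bot
print(bot.sign_off())"
```

```text
the job is handed in; nothing more can be done
None
```

The red S-hook now hangs freely in the sieve handle's hole, and I handed the job in at about 17.8 s of the 48 s allowed; `sign_off` reports no verdict. I gripped the hook by its shank from above, lifted it clear of the block, lowered its upper tip through the hole and let go. I then backed the gripper well away.

**Last checks:**
- **Tip:** measured about 14 mm along, 4 mm across and 30 mm below the handle's top face, all within the limits.
- **Centre:** about 54 mm below that face, within the 15 to 70 mm allowed.
- **When measured:** I took these while the hook was still swinging slightly. The last pictures match that view closely and show it at rest.
- **Everything else:** the sieve, pan and blue hook looked unmoved in the pictures taken after the release; I judged this by eye and did not measure it.

**Disagreement:** the red hook's lower leg ended about 6 px (roughly 10 mm) short of where my symmetric model put it. The lower leg is probably shorter than I assumed, and it had no effect on the insertion. The last pose is therefore fitted to points along the bar, to about 0.5 px rms.

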